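Load a cuvette strip into the reader's sprung channel and latch the hold-down rail

TASK

Load the cuvette strip into the channel of the white reader tray, blue end towards the low steel stop: hold its other end against the red spring follower, press the follower back until the strip drops fully down between follower and stop, and let go of it. Then swing the hold-down rail over and press its blue pad until it snaps fully shut. The strip is brittle, so feel your way and do not force anything, and leave the other things on the bench where they are.

Things in the scene. Friction and masses are not known exactly. Their poses are not given: they have to be found in the camera images.
- strip: Loose strip of eight square cuvettes in a row, whitish with dark mouths, 100 mm long (x), 12 wide (y), 34 high (z), 40 g, upright on the bench. Origin: centre of its underside; +x runs from the blue nose to the plain tail, which goes to the follower. Grip across the 12 mm near the middle, by the top 16 mm or less, to stay above the walls. Brittle: it cracks above 25 N against the tray's parts.
- strip_nose (a point): Centre of the strip's blue nose end: 50 mm along the strip's -x from its origin, 17 mm above its underside.
- tray: Fixed white reader tray, 86 mm wide, from x = -98 to 135 mm. Origin: on the bench; +x along the channel from stop to follower; z up. The aluminium channel on it, with stop, follower, rail and clip, is clamped in slots up to 10 mm either way along x from its nominal place; this offset c is NOT reported: find it by touch or sight. Clamp screws beside the channel are 25 mm high.
- channel_floor (a point): Nominal middle of the channel floor, 22 mm above the bench (tray x = 0, y = 0). Side walls reach 34 mm above the bench; inner width 14 mm, flared at the top 3 mm; the channel's centre line is tray y = 0. The true middle is c further along tray x.
- stop_face (a point): Nominal foot of the stop's inner face, tray x = -50 mm (truly c - 50). The steel stop is 8 mm thick and its top 29.5 mm above the bench, so a strip with its underside at 31 to 32 mm passes over it while the walls already guide it. The blue nose must end up against this face.
- follower_face (a point): Nominal middle of the red follower's face at rest, tray x = 43 mm (truly c + 43), top 50.5 mm above the bench; spring housing behind it from c + 72 to c + 86, 52 mm high. Stop to follower is 93 mm at rest, 105 mm fully pressed in, so the 100 mm strip sinks only with the follower pressed in 7 to 12 mm (9.5 is a good aim).
- follower (a joint): Travel of the red spring follower in m: 0 at rest, at most 0.012 pressed in (towards tray +x). It pushes back with 2 N at the start of travel, 5.5 N at 7 mm, 8 N at 12 mm (slowed by 60 N s/m of damping), then stands solid. Reads about 0.007 with the strip properly in.
- rail (a joint): Angle of the steel hold-down rail: 0 shut (along the channel over the strip), 1.57 upright, 2.1 fully open, leaning back over the follower's end. It starts at 1.7 to 1.95. 17 mm wide, 6 mm thick, 150 mm long from the hinge (upright, its top is 210 mm above the bench); the last 22 mm are the blue pad, 26 mm wide. Stays where left (0.06 N m of friction); push it over from behind.
- hinge (a point): Nominal middle of the rail's hinge axis (along tray y), tray x = 80 mm (truly c + 80), 60 mm above the bench. Shut, the rail's underside is 57.5 mm above the bench and clears a seated strip by 1.5 mm.
- pad (a point): Nominal middle of the blue pad's top when the rail is shut, tray x = -59 mm (truly c - 59), 64.5 mm above the bench. Press down here: from 0.06 rad (8 mm above shut) a spring clip resists with about 4 to 6 N, then snaps over and holds the rail at 0.
- centrifuge_top (a point): Middle of the top of the fixed grey bench centrifuge with a black lid, 145 mm deep (x), 200 mm wide (y), 196 mm high, which stands between the strip and the tray: carry the strip over it.
- amber_bottle: Bystander: brown reagent bottle, black cap, 48 mm wide, 95 mm high. Leave alone.
- blue_cap_bottle: Bystander: white bottle with a blue cap, 58 mm wide, 113 mm high. Leave alone.
- timer: Bystander: flat white timer, 62 mm square, 16 mm high. Leave alone.

How it is judged:
By the outcome, as a careful person would: the job done as asked, in the order asked, and still so for the second after the job is handed in, with the robot touching nothing.
It also fails if it takes over 58 s, if anything falls off the work surface, if the arm or the gripper's body presses on something with over 40 N, if the wrist force passes 120 N, or if a joint passes its speed limit or range.

ROBOT

A 6-joint arm with a two-finger parallel gripper is mounted at the origin on the work surface; the furniture and walls round the work are solid. World frame = base frame: x ahead of the robot, y to its left, z up, the work surface at z = 0. Lengths are in m, angles in rad, forces in N, time in s.
With the tool pointing down it reaches from about 0.375 to 0.9 m from the base axis. Payload 3.1 kg.
Tool frame: the origin (TCP) lies at the very end of the fingers, on their centre line; the grasp point (between the pads) lies 19 mm behind it; z points along the fingers, y is the line along which they close (so a half turn about z gives the same grasp; the last joint's range is limited). The gripper opens to 87 mm and grips with 3 to 60 N. Pads are 19 mm wide; open, the fingers measure 117 mm over their backs; the gripper's body (75 mm by 190 mm) begins 51 mm behind the grasp point.
Start: joints at [-1.462, 0.527, 1.433, -0, 1.181, -0.178], TCP at [0.177, -0.599, 0.223] pointing down, gripper open.
Joint ranges: [-3.08, 3.08], [-0.75, 2.2], [0.22, 2.44], [-1.43, 4.57], [0, 2.65], [-2.85, 2.85]. Speed limits (rad/s): [2.79, 2.79, 3.14, 3.14, 3.14, 3.14].

INTERFACE

Orientations are given as a unit quaternion [x, y, z, w].
In Python, from rig import status, viewer, robot gives the robot as it stands.
- The arm moves only by the tool arm_command, never from a script. Its arguments are lists of equal length, an entry for each row: "delta_rot": the turn, a rotation vector about the tool's x, y, z in degrees, a list of three; "delta_pos": the shift along the tool's x, y, z in m, a list of three; "gripper": the closure, from -1 (fully open) to 1 (shut). In form: {"delta_rot": [[rx, ry, rz], ...], "delta_pos": [[dx, dy, dz], ...], "gripper": [gripper, ...]}. A call has 1 to 12 rows; each row is the pose to reach, as a shift and turn from the pose commanded when the call began, along the tool's axes at that moment; what a row does not reach only later rows make up. A row lasts 1/12 s, in which the tool goes at most 41.7 mm and 7.16 degrees, less where a joint would pass 70% of its speed; a pose out of reach is approached as far as the arm can. A call with a gripper value outside its range is refused whole. The fingers move at their own pace and stop on an object; "grip_force" is the grip in N (left out, the last holds). Time passes only in rows, so rows that repeat a pose let the fingers close. It gives the time, the measured TCP pose, the force, the opening and the grip force at its end, in the units of the state.
- status.get_obs(): the state, without advancing time (a new reading comes with each control period).
- viewer.camera(name): name is "scene" or "top" or "wrist"; returns a dict with "pixels" (400x640x3 uint8, blue, green, red), "fx", "fy", "cx", "cy" (pixels), "pose" (4x4, takes a point from camera to world coordinates); the wrist camera has in their place "mount" (4x4, takes a point from camera to tool coordinates, whose origin is the TCP and whose axes are the flange's). Camera axes: x right, y down, z forward; pixel columns grow to the right and rows downward; lengths in m; the calibration is good to about 2 mm. A picture is of the moment at which its call begins: read the wrist's pose just before it. There is no depth.
- robot.hand_in(): hands the job in; it is judged then, once.
The state is a dict: "time": time; "q": joint angles; "joint_velocities": joint speeds; "joint_torque": joint torques, N m; "position": TCP position; "tool_rot": TCP orientation; "ft_force": force on the tool from outside, world axes, zero at the start; "moment": the same for the moment, N m; "grip_width": finger opening in m; "grip_force": force on a finger pad.
Only numpy, scipy, OpenCV 4.12 (cv2) and the standard library are available. Lean on these libraries where they do the work, as an engineer would, in place of code of your own. Each camera call takes 0.05 s, during which the arm holds its last target. There are 200 camera calls.

## Working session

There is one attempt and no reset: what is moved stays moved. The work goes in short steps, Python scripts to look and compute and a tool call to move; the robot and the scene stay as the last step left them, time stands still between calls to the robot, and variables do not carry over. Pictures are saved under pics/ and viewed, at most 13 in all, crops included, and the job is handed in when it is done.

Besides the shell and the picture viewer there is one more tool, called after "Request:" as name(argument=value, ...), one argument or row to a line, values as JSON. arm_command: Moves the arm, as the interface text tells. Its arguments: {"type":"object","properties":{"delta_rot":{"type":"array","items":{"type":"array","items":{"type":"number"}}},"delta_pos":{"type":"array","items":{"type":"array","items":{"type":"number"}}},"gripper":{"type":"array","items":{"type":"number"}},"grip_force":{"type":"number"}},"required":["delta_rot","delta_pos","gripper"]}

```bash
mkdir -p pics; ls; cat > h.py <<'E'
import numpy as np, cv2, json
from rig import status, viewer, robot
from scipy.spatial.transform import Rotation as R
def snap(n,f):
    o=status.get_obs(); c=viewer.camera(n); cv2.imwrite('pics/'+f+'.png',c['pixels'])
    T=np.eye(4);T[:3,:3]=R.from_quat(o['tool_rot']).as_matrix();T[:3,3]=o['position']
    P=c['pose'] if 'pose' in c else T@np.array(c['mount'])
    d=dict(P=np.array(P).tolist(),k=[c['fx'],c['fy'],c['cx'],c['cy']]); json.dump(d,open('pics/'+f+'.json','w')); return d
def ray(f,u,v,z):
    d=json.load(open('pics/'+f+'.json'));P=np.array(d['P']);fx,fy,cx,cy=d['k']
    r=P[:3,:3]@np.array([(u-cx)/fx,(v-cy)/fy,1]); t=(z-P[2,3])/r[2]; return (P[:3,3]+t*r)
def proj(f,p):
    d=json.load(open('pics/'+f+'.json'));P=np.linalg.inv(np.array(d['P']));fx,fy,cx,cy=d['k']
    q=P[:3,:3]@np.array(p)+P[:3,3]; return np.array([fx*q[0]/q[2]+cx,fy*q[1]/q[2]+cy])
E
python3 - <<'E'
from h import *
print(snap('top','top1'),snap('scene','sc1')); o=status.get_obs(); print(o)
E
```

```text
pics
{'P': [[-0.011482583908313842, -0.9935531838652594, 0.11278395762693798, 0.2548387430326647], [-0.999800098973045, 0.013254075809199595, 0.014969688304500064, -0.01639154905570095], [-0.016368028600855556, -0.11258952129594654, -0.9935067626010763, 1.54805740450351], [0.0, 0.0, 0.0, 1.0]], 'k': [489.935410715714, 489.935410715714, 324.94862600736946, 205.04684291184356]} {'P': [[-0.7598441438056998, -0.2930205586146626, 0.5803239003809286, -0.22553864841889762], [-0.649646694149762, 0.3087182154085883, -0.6947317728844868, 0.7638304119214804], [0.024414133293415626, -0.9048933725605948, -0.42493756528629456, 0.6043616195378254], [0.0, 0.0, 0.0, 1.0]], 'k': [418.45062911401067, 418.45062911401067, 317.7912833930453, 215.844752060331]}
{'time': 0.1, 'q': array([-1.46252403e+00,  5.28408172e-01,  1.43377921e+00, -1.44829848e-05,
        1.18141788e+00, -1.78497217e-01]), 'joint_velocities': array([ 5.57661750e-04, -2.51375334e-03, -3.85697815e-03,  7.44992218e-05,
       -4.57786529e-04,  1.25157509e-03]), 'joint_torque': array([-3.43626107e-04, -4.40985525e+01, -1.77150911e+01,  6.34608977e-02,
        5.33476355e-02, -3.42393446e-05]), 'position': array([ 0.17673682, -0.59879201,  0.22164641]), 'tool_rot': array([ 9.89737110e-01,  1.42896605e-01,  2.86340195e-05, -1.00591898e-03]), 'ft_force': array([-0.11822931,  0.18536469, -0.11177888]), 'moment': array([-0.01708233, -0.03684522, -0.0193434 ]), 'grip_force': 0.0, 'grip_width': 0.08677871236391672}
```

View pics/top1.png

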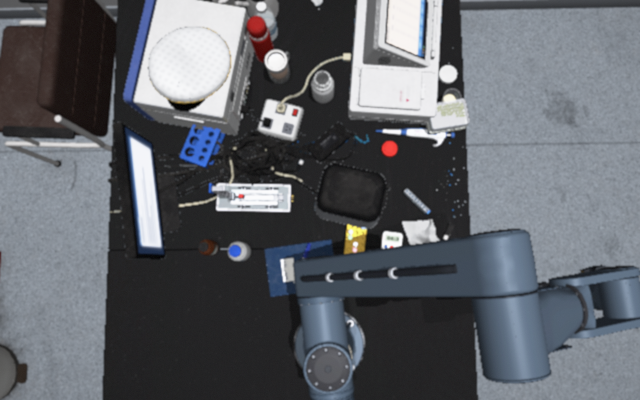

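View pics/sc1.png

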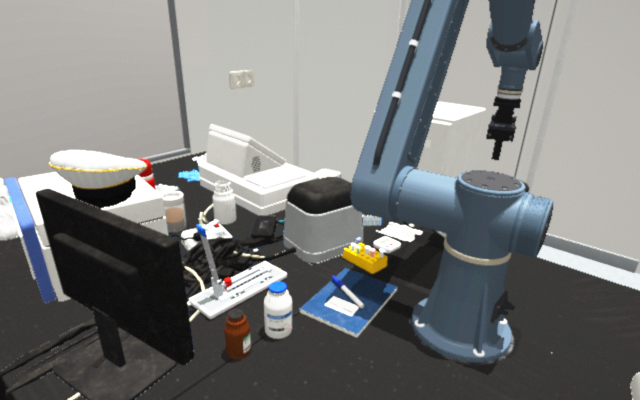

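The strip is near (416,201) in the top view, the centrifuge at (351,192), and the tray at (254,197) with the rail's hinge at its left end. The amber bottle and blue-capped bottle are at (208,247) and (238,251), and the timer is at (391,240).

```bash
python3 - <<'E'
from h import *
a=cv2.imread('pics/top1.png')
x=cv2.resize(a[165:225,200:305],None,fx=7,fy=7,interpolation=cv2.INTER_CUBIC)[:300*2-180]
y=cv2.resize(a[180:225,390:445],None,fx=4,fy=4,interpolation=cv2.INTER_CUBIC)
c=np.zeros((600,735,3),np.uint8); c[:420]=x[:420]; c[420:600,:220]=y
cv2.imwrite('pics/crop1.png',c)
for p in [(416,201,.034),(254,197,.022),(351,192,.196),(238,251,.1),(208,247,.09),(391,240,.016),(404,189,.034),(430,213,.034)]: print(p,ray('top1',*p).round(3))
E
```

```text
(416, 201, 0.034) [ 0.436 -0.276  0.034]
(254, 197, 0.022) [0.457 0.23  0.022]
(351, 192, 0.196) [ 0.444 -0.069  0.196]
(238, 251, 0.1) [0.286 0.264 0.1  ]
(208, 247, 0.09) [0.299 0.355 0.09 ]
(391, 240, 0.016) [ 0.316 -0.198  0.016]
(404, 189, 0.034) [ 0.474 -0.24   0.034]
(430, 213, 0.034) [ 0.398 -0.318  0.034]
```

View pics/crop1.png

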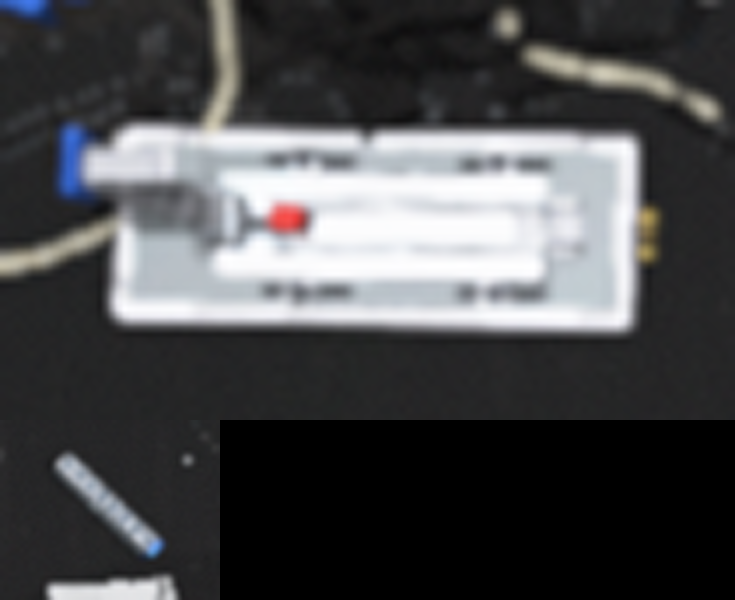

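```bash
cat >> h.py <<'E'
def go(x,y,z,phi,tilt=(0,0,0)):
    "deltas in tool frame to reach TCP xyz, tool down with tool x at yaw phi deg, then extra tool-frame rotvec tilt deg"
    o=status.get_obs(); A=R.from_quat(o['tool_rot'])
    B=R.from_euler('z',phi,degrees=True)*R.from_rotvec([np.pi,0,0])*R.from_rotvec(tilt,degrees=True)
    d=A.inv().apply(np.array([x,y,z])-o['position']); r=(A.inv()*B).as_rotvec(degrees=True)
    print('dpos',d.round(4),'drot',r.round(2),'rows',np.linalg.norm(d)/.0417,np.linalg.norm(r)/7.16)
E
python3 -c "
from h import *
go(.436,-.279,.13,45)"
```

```text
dpos [ 0.3391 -0.2332  0.0922] drot [ -0.11  -0.05 -28.57] rows 10.114202527667459 3.9901158085034605
```

Request:
arm_command(
  delta_rot=[
    [0,0,-28.6],
    [0,0,-28.6],
    [0,0,-28.6],
    [0,0,-28.6],
    [0,0,-28.6],
    [0,0,-28.6],
    [0,0,-28.6],
    [0,0,-28.6],
    [0,0,-28.6],
    [0,0,-28.6],
    [0,0,-28.6],
    [0,0,-28.6],
  ],
  delta_pos=[
    [0.339,-0.233,0.092],
    [0.339,-0.233,0.092],
    [0.339,-0.233,0.092],
    [0.339,-0.233,0.092],
    [0.339,-0.233,0.092],
    [0.339,-0.233,0.092],
    [0.339,-0.233,0.092],
    [0.339,-0.233,0.092],
    [0.339,-0.233,0.092],
    [0.339,-0.233,0.092],
    [0.339,-0.233,0.092],
    [0.339,-0.233,0.092],
  ],
  gripper=[-1,-1,-1,-1,-1,-1,-1,-1,-1,-1,-1,-1],
)

```text
time: 1.1
position: [0.4367, -0.2773, 0.1297]
tool_rot: [0.923, 0.385, -0.0, -0.001]
ft_force: [-0.9, 0.4, -0.1]
grip_width: 0.0869
grip_force: 0.0
```

```bash
python3 -c "
from h import *
o=status.get_obs(); print(o['position'],np.abs(o['joint_velocities']).max()); snap('wrist','w1')"
```

```text
[ 0.43669168 -0.27729894  0.12965653] 0.06880591010915937
```

View pics/w1.png

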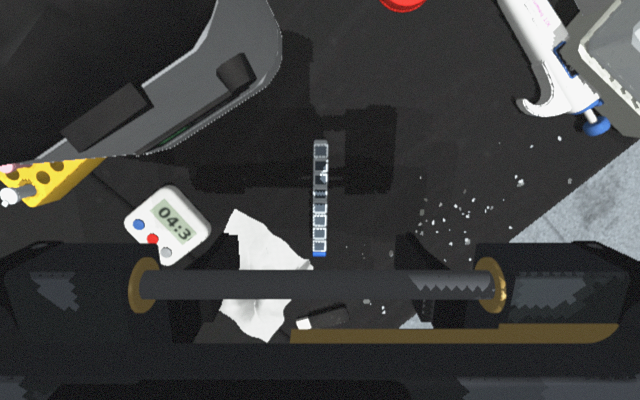

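The strip runs vertically from the tail at (321,141) to the blue nose at (319.5,~252).

```bash
python3 -c "
from h import *
a=ray('w1',321,141,.034);b=ray('w1',319.5,252,.034);d=a-b;print(a,b,np.linalg.norm(d),np.degrees(np.arctan2(d[1],d[0])),(a+b)/2)
m=a-d/np.linalg.norm(d)*.05; print(m)
phi=np.degrees(np.arctan2(d[1],d[0]))
go(m[0],m[1],.0195,phi)
# tray edges corners from top at z ~0.012
for p in [(111/7,305/7),(130/7,130/7),(635/7,138/7),(630/7,330/7)]: print(ray('top1',200+p[0],165+p[1],.015).round(4))
for u,v,z in [(305,218,.05),(530,228,.03),(285,218,.05),(245,220,.05),(545,270,.03),(547,182,.03),(213,175,.03),(210,275,.03)]:print((u,v),ray('top1',200+u/7,165+v/7,z).round(4))
"
```

```text
[ 0.47498038 -0.24380168  0.034     ] [ 0.40561982 -0.31244455  0.034     ] 0.09758448015741707 44.70203464486648 [ 0.4403001  -0.27812312  0.034     ]
[ 0.43944166 -0.27897268  0.034     ]
dpos [0.0025 0.0022 0.1107] drot [-0.05  0.03  0.5 ] rows 2.655100095298608 0.07052811044656077
[0.4223 0.3514 0.015 ]
[0.502  0.3439 0.015 ]
[0.4951 0.1144 0.015 ]
[0.4079 0.117  0.015 ]
(305, 218) [0.456  0.2575 0.05  ]
(530, 228) [0.4528 0.1603 0.03  ]
(285, 218) [0.4561 0.2664 0.05  ]
(245, 220) [0.4554 0.2841 0.05  ]
(545, 270) [0.4338 0.1536 0.03  ]
(547, 182) [0.4734 0.1527 0.03  ]
(213, 175) [0.4787 0.3027 0.03  ]
(210, 275) [0.4335 0.3036 0.03  ]
```

Request:
arm_command(
  delta_rot=[
    [0,0,0.5],
    [0,0,0.5],
    [0,0,0.5],
    [0,0,0.5],
    [0,0,0.5],
    [0,0,0.5],
    [0,0,0.5],
    [0,0,0.5],
    [0,0,0.5],
    [0,0,0.5],
    [0,0,0.5],
    [0,0,0.5],
  ],
  delta_pos=[
    [0.0025,0.0022,0.035],
    [0.0025,0.0022,0.07],
    [0.0025,0.0022,0.095],
    [0.0025,0.0022,0.1107],
    [0.0025,0.0022,0.1107],
    [0.0025,0.0022,0.1107],
    [0.0025,0.0022,0.1107],
    [0.0025,0.0022,0.1107],
    [0.0025,0.0022,0.1107],
    [0.0025,0.0022,0.1107],
    [0.0025,0.0022,0.1107],
    [0.0025,0.0022,0.1107],
  ],
  gripper=[-1,-1,-1,-1,-0.5,0,1,1,1,1,1,1],
  grip_force=25,
)

```text
time: 2.15
position: [0.4396, -0.2799, 0.0204]
tool_rot: [0.925, 0.379, 0.0, 0.0]
ft_force: [0.2, 0.2, 0.8]
grip_width: 0.0417
grip_force: 0.0
```

```bash
python3 -c "
from h import *
o=status.get_obs(); print(o); go(.44,-.279,.28,45); go(.44,.02,.28,80)"
```

```text
{'time': 2.15, 'q': array([-7.81607882e-01,  7.21712131e-01,  1.83664815e+00, -3.99406954e-05,
        5.82345479e-01,  1.16789002e-02]), 'joint_velocities': array([ 0.00053081,  0.00650488,  0.00156593,  0.00047507, -0.00158788,
        0.00080979]), 'joint_torque': array([-5.36147598e-02, -4.12694228e+01, -6.69901773e+00,  4.06462443e-02,
        3.06195882e-02, -3.68770009e-05]), 'position': array([ 0.43962581, -0.27992914,  0.02035087]), 'tool_rot': array([9.25375353e-01, 3.79051791e-01, 1.62741665e-04, 4.12649955e-04]), 'ft_force': array([0.18777207, 0.16748575, 0.76693541]), 'moment': array([ 0.04846678, -0.08690585,  0.01243812]), 'grip_force': 0.0, 'grip_width': 0.04173823423277578}
dpos [ 9.000e-04 -2.000e-04 -2.596e-01] drot [ 0.05  0.   -0.45] rows 6.226644209320175 0.06325909582408637
dpos [ 0.2107 -0.2132 -0.2598] drot [ 5.000e-02  2.000e-02 -3.545e+01] rows 9.513322776813105 4.951132560168083
```

Request:
arm_command(
  delta_rot=[
    [0,0,0],
    [0,0,0],
    [0,0,0],
    [0,0,0],
    [0,0,0],
    [0,0,0],
    [0,0,0],
    [0,0,0],
  ],
  delta_pos=[
    [0,0,0],
    [0,0,0],
    [0,0,0],
    [0,0,0],
    [0,0,0],
    [0,0,0],
    [0,0,0],
    [0,0,0],
  ],
  gripper=[1,1,1,1,1,1,1,1],
)

```text
time: 2.82
position: [0.4394, -0.2798, 0.0198]
tool_rot: [0.925, 0.379, 0.0, -0.0]
ft_force: [0.7, 0.1, -0.2]
grip_width: 0.0116
grip_force: 25.0
```

Request:
arm_command(
  delta_rot=[
    [0,0,0],
    [0,0,0],
    [0,0,0],
    [0,0,0],
    [0,0,0],
    [0,0,-5],
    [0,0,-10],
    [0,0,-15],
    [0,0,-20],
    [0,0,-25],
    [0,0,-30],
    [0,0,-35],
  ],
  delta_pos=[
    [0,0,-0.02],
    [0,0,-0.06],
    [0,0,-0.1],
    [0,0,-0.14],
    [0,0,-0.18],
    [0,0,-0.22],
    [0,0,-0.25],
    [0.026,-0.026,-0.25],
    [0.052,-0.052,-0.25],
    [0.08,-0.08,-0.25],
    [0.106,-0.106,-0.25],
    [0.132,-0.132,-0.25],
  ],
  gripper=[1,1,1,1,1,1,1,1,1,1,1,1],
)

```text
time: 3.82
position: [0.4401, -0.0914, 0.2698]
tool_rot: [0.768, 0.641, -0.0, -0.0]
ft_force: [0.4, -0.3, -1.2]
grip_width: 0.0118
grip_force: 25.0
```

```bash
python3 -c "
from h import *
print(status.get_obs()['grip_width']);go(.455,.195,.25,88)"
```

```text
0.011779535321581679
dpos [ 0.2845 -0.0364  0.0199] drot [-0.02 -0.01 -8.26] rows 6.894100767733659 1.1542935937894176
```

Request:
arm_command(
  delta_rot=[
    [0,0,-4],
    [0,0,-8.3],
    [0,0,-8.3],
    [0,0,-8.3],
    [0,0,-8.3],
    [0,0,-8.3],
    [0,0,-8.3],
    [0,0,-8.3],
    [0,0,-8.3],
    [0,0,-8.3],
    [0,0,-8.3],
  ],
  delta_pos=[
    [0.04,-0.005,0],
    [0.08,-0.01,0],
    [0.12,-0.015,0],
    [0.16,-0.021,0],
    [0.2,-0.026,0],
    [0.24,-0.031,0],
    [0.27,-0.0345,0.01],
    [0.2845,-0.0364,0.02],
    [0.2845,-0.0364,0.02],
    [0.2845,-0.0364,0.02],
    [0.2845,-0.0364,0.02],
  ],
  gripper=[1,1,1,1,1,1,1,1,1,1,1],
)

```text
time: 4.73
position: [0.4567, 0.1925, 0.2499]
tool_rot: [0.72, 0.694, -0.0, 0.0]
ft_force: [-0.1, 0.0, -0.4]
grip_width: 0.0119
grip_force: 25.0
```

```bash
python3 -c "
from h import *
o=status.get_obs(); print(o['position'],np.abs(o['joint_velocities']).max()); snap('wrist','w2')"
```

```text
[0.45665021 0.19251748 0.24988251] 0.02067395084423469
```

View pics/w2.png

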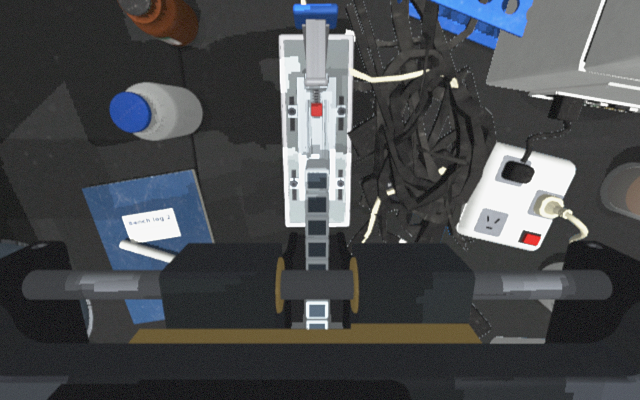

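The tray is at (316,130), the red follower at (316,110), and the rail leans back at (316,45) with its pad at (316,15). The held strip covers the channel's stop end.

```bash
python3 - <<'E'
from h import *
a=cv2.imread('pics/w2.png')[80:235,265:370]
cv2.imwrite('pics/w2c.png',cv2.resize(a,None,fx=3.8,fy=3.8,interpolation=cv2.INTER_CUBIC))
E
```

```text
(no output)
```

View pics/w2c.png

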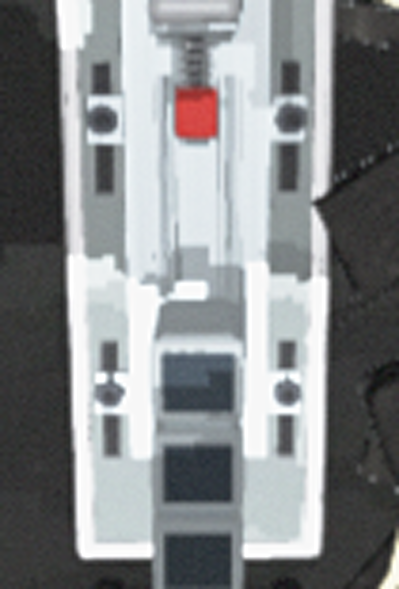

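```bash
python3 - <<'E'
from h import *
print(np.array(json.load(open('pics/w2.json'))['P'])[:3,3])
f=lambda u,v,z: ray('w2',265+u/3.8,80+v/3.8,z)[:2].round(4)
print('screws',[f(*p,.024) for p in [(103,118),(290,118),(110,392),(287,392)]])
print('slots',[f(*p,.018) for p in [(104,63),(104,195),(111,340),(111,457),(289,60),(288,190),(287,340),(285,457)]])
print('tray end corners',[f(*p,.018) for p in [(80,556),(322,556)]])
print('follower',[f(196,88,.05),f(196,138,.05),f(196,138,.034),f(176,110,.05),f(217,110,.05)])
print('floor',[f(178,240,.022),f(216,240,.022)])
print('strip tail top',[f(160,345,.2641),f(240,345,.2641),f(160,345,.2641)])
E
```

```text
[0.45979115 0.26835206 0.41166126]
screws [array([0.4304, 0.2661]), array([0.4884, 0.2639]), array([0.4274, 0.1789]), array([0.4859, 0.1767])]
slots [array([0.4312, 0.2825]), array([0.4288, 0.2423]), array([0.4283, 0.1952]), array([0.4259, 0.1548]), array([0.4888, 0.2812]), array([0.4878, 0.2416]), array([0.4866, 0.1929]), array([0.4852, 0.1525])]
tray end corners [array([0.413 , 0.1193]), array([0.4975, 0.116 ])]
follower [array([0.4596, 0.2735]), array([0.4591, 0.2596]), array([0.459 , 0.2592]), array([0.4536, 0.2677]), array([0.4654, 0.2672])]
floor [array([0.452 , 0.2276]), array([0.4642, 0.2271])]
strip tail top [array([0.454 , 0.2401]), array([0.464 , 0.2397]), array([0.454 , 0.2401])]
```

```bash
python3 -c "
from h import *
go(.4575,.2035,.068,88.1)"
```

```text
dpos [1.130e-02 1.000e-04 1.821e-01] drot [ 0.01  0.02 -0.33] rows 4.376079307329611 0.04576238415512999
```

Request:
arm_command(
  delta_rot=[
    [0,0,-0.3],
    [0,0,-0.3],
    [0,0,-0.3],
    [0,0,-0.3],
    [0,0,-0.3],
    [0,0,-0.3],
    [0,0,-0.3],
    [0,0,-0.3],
    [0,0,-0.3],
    [0,0,-0.3],
  ],
  delta_pos=[
    [0.0113,0.0001,0.03],
    [0.0113,0.0001,0.065],
    [0.0113,0.0001,0.1],
    [0.0113,0.0001,0.135],
    [0.0113,0.0001,0.165],
    [0.0113,0.0001,0.175],
    [0.0113,0.0001,0.182],
    [0.0113,0.0001,0.182],
    [0.0113,0.0001,0.182],
    [0.0113,0.0001,0.182],
  ],
  gripper=[1,1,1,1,1,1,1,1,1,1],
)

```text
time: 5.62
position: [0.4589, 0.2046, 0.0695]
tool_rot: [0.719, 0.695, 0.002, 0.001]
ft_force: [-0.1, 0.0, -0.3]
grip_width: 0.0116
grip_force: 25.0
```

```bash
python3 -c "
from h import *
o=status.get_obs(); print(o['position'],o['ft_force']); snap('wrist','w3'); snap('scene','s3')
a=cv2.imread('pics/w3.png'); b=cv2.imread('pics/s3.png')
x=cv2.resize(a[0:250,200:440],None,fx=1.8,fy=1.8,interpolation=cv2.INTER_CUBIC)[:450]
y=cv2.resize(b[200:340,170:310],None,fx=2.6,fy=3.214,interpolation=cv2.INTER_CUBIC)
cv2.imwrite('pics/c3.png',np.hstack([x,y[:450]]))"
```

```text
[0.45887743 0.20459127 0.06952157] [-0.1204447   0.03202419 -0.32226257]
```

View pics/c3.png

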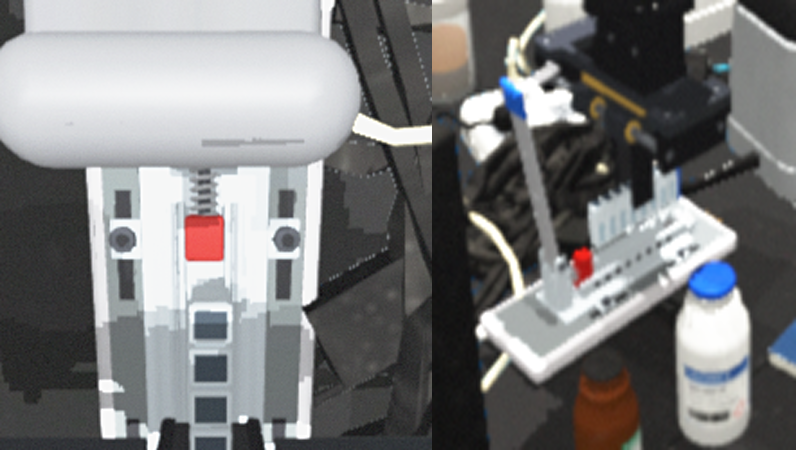

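Strip tail top at about (210,307) in the crop, red follower at (204,238), screws at (122,239) and (287,239). The scene half shows the strip upright just above the channel.

```bash
python3 - <<'E'
from h import *
o=status.get_obs(); print(o['position'],R.from_quat(o['tool_rot']).as_matrix().round(4).tolist())
f=lambda u,v,z: ray('w3',200+u/1.8,v/1.8,z)[:2].round(4)
zt=.0695-.0198+.034
print('screws',[f(*p,.024) for p in [(122,239),(287,239)]])
print('fol',[f(*p,.0505) for p in [(185,240),(223,240),(204,261),(204,217)]])
print('strip',[f(*p,zt) for p in [(191,307),(229,307),(193,430),(231,430)]])
print('walls',[f(*p,.034) for p in [(180,210),(233,210),(179,270),(235,270)]])
E
```

```text
[0.45852333 0.20471886 0.0694057 ] [[0.0326, 0.9995, 0.0034], [0.9995, -0.0326, 0.0007], [0.0008, 0.0033, -1.0]]
screws [array([0.4297, 0.2663]), array([0.4886, 0.2643])]
fol [array([0.4533, 0.2671]), array([0.4652, 0.2667]), array([0.459 , 0.2605]), array([0.4595, 0.2739])]
strip [array([0.4555, 0.2522]), array([0.4655, 0.2519]), array([0.4546, 0.2173]), array([0.4652, 0.2169])]
walls [array([0.4514, 0.2759]), array([0.4692, 0.2753]), array([0.4501, 0.2559]), array([0.4694, 0.2552])]
```

```bash
python3 -c "
from h import *
go(.4570,.2047,.0515,88.0)"
```

```text
dpos [-0.0001 -0.0016  0.0179] drot [ 0.19 -0.05  0.13] rows 0.4309446932952817 0.033014685322933085
```

Request:
arm_command(
  delta_rot=[
    [0.2,0,0.1],
    [0.2,0,0.1],
    [0.2,0,0.1],
    [0.2,0,0.1],
    [0.2,0,0.1],
    [0.2,0,0.1],
    [0.2,0,0.1],
    [0.2,0,0.1],
  ],
  delta_pos=[
    [0,-0.0016,0],
    [0,-0.0016,0.004],
    [0,-0.0016,0.008],
    [0,-0.0016,0.0115],
    [0,-0.0016,0.0145],
    [0,-0.0016,0.0165],
    [0,-0.0016,0.0175],
    [0,-0.0016,0.0175],
  ],
  gripper=[1,1,1,1,1,1,1,1],
)

```text
time: 6.38
position: [0.4556, 0.2045, 0.0499]
tool_rot: [0.719, 0.695, -0.001, -0.001]
ft_force: [0.7, 0.2, -0.4]
grip_width: 0.0115
grip_force: 25.0
```

```bash
python3 -c "
from h import *
o=status.get_obs(); print(o['position'],o['ft_force'],o['moment']); go(.4570,.2047,.0515,88.0)"
```

```text
[0.45559256 0.20451597 0.04993732] [ 0.74471719  0.19218975 -0.39238756] [ 0.02498675 -0.10536972  0.01827154]
dpos [ 0.0002  0.0014 -0.0016] drot [-0.24  0.01  0.03] rows 0.05062584243869399 0.0335557982101781
```

Request:
arm_command(
  delta_rot=[
    [0,0,0],
    [0,0,0],
    [0,0,0],
    [0,0,0],
  ],
  delta_pos=[
    [0,0.001,-0.0012],
    [0,0.001,-0.0012],
    [0,0.001,-0.0012],
    [0,0.001,-0.0012],
  ],
  gripper=[1,1,1,1],
)

```text
time: 6.72
position: [0.4568, 0.2045, 0.0517]
tool_rot: [0.719, 0.695, -0.001, -0.001]
ft_force: [-0.2, 0.3, -1.7]
grip_width: 0.0118
grip_force: 25.0
```

```bash
python3 -c "
from h import *
o=status.get_obs(); print(o['position'],o['ft_force'],o['moment']); go(.4570,.2047,.0515,88.0)"
```

```text
[0.45683459 0.20452902 0.05171787] [-0.23315219  0.2953029  -1.68860912] [ 0.02973382 -0.07968876  0.03122352]
dpos [0.0002 0.0002 0.0002] drot [-0.18 -0.    0.03] rows 0.00773588824406057 0.025965826894043267
```

Request:
arm_command(
  delta_rot=[
    [0,0,0],
    [0,0,0],
    [0,0,0],
    [0,0,0],
    [0,0,0],
    [0,0,0],
    [0,0,0],
    [0,0,0],
  ],
  delta_pos=[
    [0.002,0,0],
    [0.004,0,0],
    [0.0055,0,0],
    [0.0065,0,0],
    [0.0075,0,0],
    [0.0085,0,0],
    [0.0095,0,0],
    [0.0095,0,0],
  ],
  gripper=[1,1,1,1,1,1,1,1],
)

```text
time: 7.38
position: [0.457, 0.2138, 0.0516]
tool_rot: [0.719, 0.695, -0.001, -0.001]
ft_force: [-0.3, -3.6, 0.2]
grip_width: 0.0121
grip_force: 25.0
```

```bash
python3 -c "
from h import *
o=status.get_obs(); print(o['position'],o['ft_force'],o['moment'])"
```

```text
[0.45702718 0.21377672 0.05159266] [-0.28425348 -3.55997127  0.2124275 ] [-0.50543968 -0.12015185  0.04385809]
```

Request:
arm_command(
  delta_rot=[
    [0,0,0],
    [0,0,0],
    [0,0,0],
    [0,0,0],
    [0,0,0],
  ],
  delta_pos=[
    [0.001,0,0],
    [0.002,0,0],
    [0.003,0,0],
    [0.003,0,0],
    [0.003,0,0],
  ],
  gripper=[1,1,1,1,1],
)

```text
time: 7.8
position: [0.4571, 0.2169, 0.0516]
tool_rot: [0.719, 0.695, -0.001, -0.001]
ft_force: [-0.1, -4.6, 1.0]
grip_width: 0.0117
grip_force: 25.0
```

```bash
python3 -c "
from h import *
o=status.get_obs(); print(o['position'],o['ft_force'],o['moment'],R.from_quat(o['tool_rot']).as_matrix()[:,2])"
```

```text
[0.45709325 0.21689522 0.0515627 ] [-0.14504316 -4.59036368  0.97087422] [-0.79632638 -0.10735998  0.00083962] [-3.65775565e-03 -1.13504217e-04 -9.99993304e-01]
```

Request:
arm_command(
  delta_rot=[
    [0,0,0],
    [0,0,0],
    [0,0,0],
    [0,0,0],
    [0,0,0],
    [0,0,0],
  ],
  delta_pos=[
    [0.001,0,0],
    [0.002,0,0],
    [0.003,0,0],
    [0.0038,0,0],
    [0.0038,0,0],
    [0.0038,0,0],
  ],
  gripper=[1,1,1,1,1,1],
)

```text
time: 8.3
position: [0.4572, 0.2204, 0.0516]
tool_rot: [0.719, 0.695, -0.002, -0.001]
ft_force: [0.6, -5.3, 0.8]
grip_width: 0.0117
grip_force: 25.0
```

```bash
python3 -c "
from h import *
o=status.get_obs(); print(o['position'],o['ft_force'],o['moment']); snap('wrist','w4'); snap('scene','s4')
a=cv2.imread('pics/w4.png'); b=cv2.imread('pics/s4.png')
x=cv2.resize(a[100:260,240:400],None,fx=2.8,fy=2.8,interpolation=cv2.INTER_CUBIC)
y=cv2.resize(b[240:310,210:262],None,fx=6.4,fy=6.4,interpolation=cv2.INTER_CUBIC)
cv2.imwrite('pics/c4.png',np.hstack([x,y[:448]]))"
```

```text
[0.4571952  0.22036487 0.05157064] [ 0.55365241 -5.3291921   0.8054394 ] [-1.12285679 -0.08081918 -0.03952801]
```

View pics/c4.png

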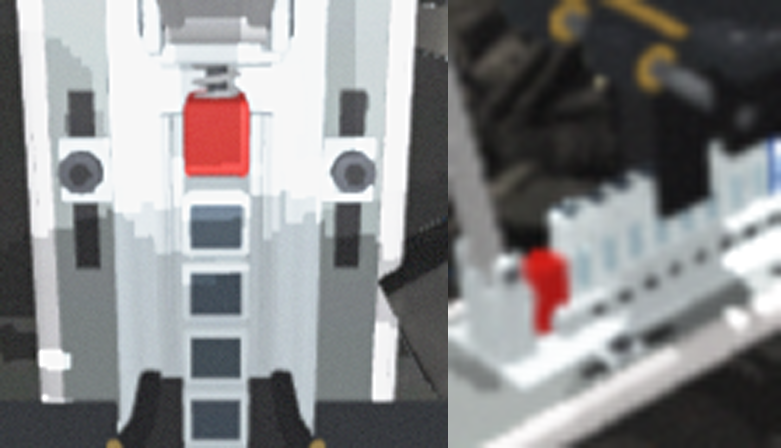

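The follower's front edge is at (216,176) in the crop, the strip's tail top edge at (216,195), and the spring is clearly compressed.

```bash
python3 - <<'E'
from h import *
f=lambda u,v,z: ray('w4',240+u/2.8,100+v/2.8,z)[:2].round(4)
print('fol',[f(*p,.0505) for p in [(216,176),(216,93),(185,130),(248,130)]])
print('strip tail',[f(*p,.0655) for p in [(184,195),(249,195)]],[f(*p,.0655) for p in [(184,440),(249,440)]])
print('screw',[f(*p,.024) for p in [(80,172),(353,172)]])
print(status.get_obs()['ft_force'])
E
```

```text
fol [array([0.4592, 0.269 ]), array([0.4597, 0.284 ]), array([0.4538, 0.2776]), array([0.4653, 0.2772])]
strip tail [array([0.4538, 0.2684]), array([0.4648, 0.268 ])] [array([0.4518, 0.2229]), array([0.4637, 0.2225])]
screw [array([0.4297, 0.2664]), array([0.4884, 0.2644])]
[-0.14610383 -5.02432258  1.58131069]
```

Request:
arm_command(
  delta_rot=[
    [0,0,0],
    [0,0,0],
    [0,0,0],
    [0,0,0],
    [0,0,0],
    [0,0,0],
    [0,0,0],
  ],
  delta_pos=[
    [0.0008,0,0],
    [0.0008,0,0],
    [0.0008,0,0.001],
    [0.0008,0,0.002],
    [0.0008,0,0.003],
    [0.0008,0,0.0035],
    [0.0008,0,0.0035],
  ],
  gripper=[1,1,1,1,1,1,1],
)

```text
time: 8.98
position: [0.4572, 0.2211, 0.0482]
tool_rot: [0.719, 0.695, -0.002, -0.001]
ft_force: [0.4, -7.0, 3.7]
grip_width: 0.012
grip_force: 25.0
```

```bash
python3 -c "
from h import *
o=status.get_obs(); print(o['position'],o['ft_force'],o['moment'])"
```

```text
[0.45719078 0.22107778 0.04822505] [ 0.44722297 -7.00478356  3.66533905] [-1.11179416 -0.06976135  0.0472403 ]
```

Request:
arm_command(
  delta_rot=[
    [0,0,0],
    [0,0,0],
    [0,0,0],
    [0,0,0],
  ],
  delta_pos=[
    [0,0,0.001],
    [0,0,0.002],
    [0,0,0.0025],
    [0,0,0.0025],
  ],
  gripper=[1,1,1,1],
)

```text
time: 9.32
position: [0.4572, 0.2211, 0.0457]
tool_rot: [0.719, 0.695, -0.002, -0.001]
ft_force: [1.1, -6.4, 2.9]
grip_width: 0.012
grip_force: 25.0
```

```bash
python3 -c "
from h import *
o=status.get_obs(); print(o['position'],o['ft_force'],o['moment'])"
```

```text
[0.45718437 0.22106922 0.04573523] [ 1.0745581  -6.40363929  2.93909936] [-1.13589216 -0.07756666 -0.05406706]
```

Request:
arm_command(
  delta_rot=[
    [0,0,0],
    [0,0,0],
    [0,0,0],
    [0,0,0],
    [0,0,0],
  ],
  delta_pos=[
    [0,0,0.001],
    [0,0,0.002],
    [0,0,0.003],
    [0,0,0.0035],
    [0,0,0.0035],
  ],
  gripper=[1,1,1,1,1],
)

```text
time: 9.73
position: [0.4572, 0.2211, 0.0422]
tool_rot: [0.719, 0.695, -0.002, -0.001]
ft_force: [0.9, -6.2, 3.0]
grip_width: 0.0118
grip_force: 25.0
```

```bash
python3 -c "
from h import *
o=status.get_obs(); print(o['position'],o['ft_force'],o['moment'])"
```

```text
[0.45716737 0.22108134 0.04222898] [ 0.87141277 -6.19963889  2.99560796] [-1.09673734 -0.06723678  0.02336813]
```

Request:
arm_command(
  delta_rot=[
    [0,0,0],
    [0,0,0],
    [0,0,0],
    [0,0,0],
  ],
  delta_pos=[
    [0,0,0.0004],
    [0,0,0.0008],
    [0,0,0.0008],
    [0,0,0.0008],
  ],
  gripper=[1,1,1,1],
)

```text
time: 10.07
position: [0.4572, 0.2212, 0.0418]
tool_rot: [0.719, 0.695, -0.001, -0.001]
ft_force: [0.4, -6.4, 6.0]
grip_width: 0.0119
grip_force: 25.0
```

```bash
python3 -c "
from h import *
o=status.get_obs(); print(o['position'],o['ft_force'],o['moment'])"
```

```text
[0.45716208 0.22118057 0.04178328] [ 0.40196463 -6.40280617  6.03843825] [-1.14120041  0.05516599  0.04636021]
```

Request:
arm_command(
  delta_rot=[
    [0,0,0],
    [0,0,0],
    [0,0,0],
    [0,0,0],
    [0,0,0],
  ],
  delta_pos=[
    [-0.0005,0,-0.0002],
    [-0.001,0,-0.0003],
    [-0.0015,0,-0.0003],
    [-0.002,0,-0.0003],
    [-0.002,0,-0.0003],
  ],
  gripper=[1,1,1,1,1],
)

```text
time: 10.48
position: [0.4572, 0.2194, 0.0418]
tool_rot: [0.719, 0.695, -0.001, -0.001]
ft_force: [-0.5, -5.2, 4.3]
grip_width: 0.0118
grip_force: 25.0
```

```bash
python3 -c "
from h import *
o=status.get_obs(); print(o['position'],o['ft_force'],o['moment'])"
```

```text
[0.45715477 0.21942114 0.04178207] [-0.51757295 -5.19490656  4.3312148 ] [-0.91321651 -0.06305583  0.02412841]
```

Request:
arm_command(
  delta_rot=[
    [0,0,0],
    [0,0,0],
    [0,0,0],
    [0,0,0],
  ],
  delta_pos=[
    [-0.0005,0,0],
    [-0.001,0,0],
    [-0.001,0,0],
    [-0.001,0,0],
  ],
  gripper=[1,1,1,1],
)

```text
time: 10.82
position: [0.4572, 0.2188, 0.0418]
tool_rot: [0.719, 0.695, -0.001, -0.001]
ft_force: [-1.3, -2.9, 6.3]
grip_width: 0.0121
grip_force: 25.0
```

```bash
python3 -c "
from h import *
o=status.get_obs(); print(o['position'],o['ft_force'],o['moment'])"
```

```text
[0.45716738 0.21878138 0.0417641 ] [-1.32937339 -2.90879256  6.2502655 ] [-0.62623358  0.06738905  0.05698785]
```

Request:
arm_command(
  delta_rot=[
    [0,0,0],
    [0,0,0],
    [0,0,0],
    [0,0,0],
    [0,0,0],
    [0,0,0],
    [0,0,0],
    [0,0,0],
    [0,0,0],
    [0,0,0],
  ],
  delta_pos=[
    [0,0,0],
    [0,0,0],
    [0,0,0],
    [0,0,0],
    [0,0,0],
    [0,0,0],
    [0,0,-0.02],
    [0,0,-0.05],
    [0,0,-0.09],
    [0,0,-0.1],
  ],
  gripper=[0,0,0,0,0,0,0,0,0,0],
)

```text
time: 11.65
position: [0.4603, 0.2195, 0.1459]
tool_rot: [0.719, 0.695, 0.002, 0.001]
ft_force: [0.9, -0.4, 0.6]
grip_width: 0.0437
grip_force: 0.0
```

```bash
python3 - <<'E'
from h import *
o=status.get_obs(); print(o['position'],o['ft_force'],o['grip_width']); snap('wrist','w5'); snap('scene','s5'); snap('top','t5')
a=cv2.imread('pics/w5.png'); b=cv2.imread('pics/s5.png')
x=cv2.resize(a[0:340,220:420],None,fx=1.75,fy=1.75,interpolation=cv2.INTER_CUBIC)
y=cv2.resize(b[205:324,180:265],None,fx=5,fy=5,interpolation=cv2.INTER_CUBIC)
cv2.imwrite('pics/c5.png',np.hstack([x,y]))
def tri(s,t):
    A=[];B=[]
    for f,p in (('s5',s),('t5',t)):
        P=np.array(json.load(open('pics/'+f+'.json'))['P']);q=ray(f,*p,0);d=q-P[:3,3];d/=np.linalg.norm(d);M=np.eye(3)-np.outer(d,d);A.append(M);B.append(M@P[:3,3])
    x=np.linalg.lstsq(np.vstack(A),np.hstack(B),rcond=None)[0]; return x.round(3),(proj('s5',x)-s).round(1)
print('mon far',tri((40,195),(125,125)),tri((40,195),(150,130)));print('near',tri((188,268),(140,253)),tri((188,268),(162,250)))
print('pad',tri((202,229),(211,188)))
E
```

```text
[0.46027742 0.2194533  0.14592193] [ 0.88454414 -0.37340134  0.57602437] 0.04373160399375399
mon far (array([0.623, 0.539, 0.293]), array([6.3, 1.7])) (array([0.627, 0.51 , 0.275]), array([24.6,  5.4]))
near (array([0.274, 0.483, 0.262]), array([-6.5, -1.3])) (array([0.294, 0.45 , 0.234]), array([5.9, 1. ]))
pad (array([0.46 , 0.321, 0.201]), array([-0.1, -0. ]))
```

View pics/c5.png

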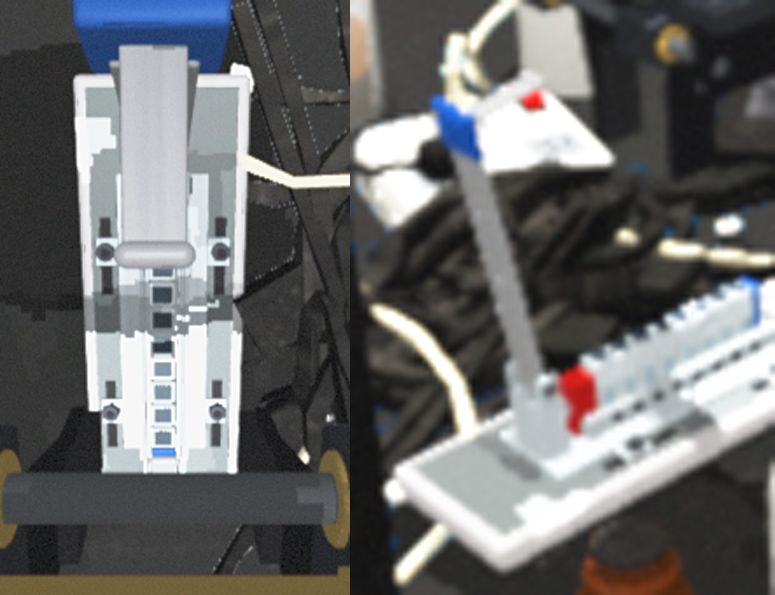

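The strip sits level in the channel with the follower pressed back and the blue nose at the stop end. The rail leans back with its pad near (0.46, 0.32, 0.20).

```bash
python3 -c "
from h import *
go(.4615,.358,.262,88);go(.4615,.358,.165,88)"
```

```text
dpos [ 0.1394 -0.0014 -0.1197] drot [-0.07 -0.04  0.03] rows 4.405032087601301 0.011963270748681578
dpos [ 0.1393 -0.0013 -0.0227] drot [-0.07 -0.04  0.03] rows 3.384404471143897 0.011963270748681578
```

Request:
arm_command(
  delta_rot=[
    [0,0,0],
    [0,0,0],
    [0,0,0],
    [0,0,0],
    [0,0,0],
    [0,0,0],
    [0,0,0],
    [0,0,0],
    [0,0,0],
    [0,0,0],
    [0,0,0],
    [0,0,0],
  ],
  delta_pos=[
    [0,0,-0.03],
    [0,0,-0.07],
    [0,0,-0.11],
    [0,0,-0.125],
    [0.04,0,-0.125],
    [0.08,0,-0.125],
    [0.12,0,-0.125],
    [0.14,0,-0.125],
    [0.14,0,-0.125],
    [0.14,0,-0.125],
    [0.14,0,-0.1],
    [0.14,0,-0.08],
  ],
  gripper=[1,1,1,1,1,1,1,1,1,1,1,1],
)

```text
time: 12.8
position: [0.4624, 0.3572, 0.2201]
tool_rot: [0.719, 0.695, -0.002, -0.001]
ft_force: [0.2, -0.5, -0.8]
grip_width: 0.0004
grip_force: 0.0
```

```bash
python3 -c "
from h import *
o=status.get_obs();print(o['ft_force'],o['grip_width']);go(.4615,.358,.165,88);go(.4615,.32,.165,88)"
```

```text
[ 0.23876805 -0.49109046 -0.78097093] 0.00042484851850217373
dpos [ 0.0008 -0.0007  0.0551] drot [-0.24  0.06 -0.01] rows 1.3210395789993987 0.0342278954211881
dpos [-0.0372  0.0006  0.0551] drot [-0.24  0.06 -0.01] rows 1.594188850680966 0.0342278954211881
```

Request:
arm_command(
  delta_rot=[
    [0,0,0],
    [0,0,0],
    [0,0,0],
    [0,0,0],
    [0,0,0],
    [0,0,0],
    [0,0,0],
    [0,0,0],
    [0,0,0],
    [0,0,0],
    [0,0,0],
    [0,0,0],
  ],
  delta_pos=[
    [0,0,0.03],
    [0,0,0.055],
    [0,0,0.055],
    [-0.01,0,0.055],
    [-0.02,0,0.055],
    [-0.03,0,0.055],
    [-0.036,0,0.055],
    [-0.042,0,0.055],
    [-0.048,0,0.055],
    [-0.054,0,0.055],
    [-0.06,0,0.055],
    [-0.066,0,0.055],
  ],
  gripper=[1,1,1,1,1,1,1,1,1,1,1,1],
)

```text
time: 13.8
position: [0.4602, 0.2921, 0.1667]
tool_rot: [0.719, 0.695, -0.001, -0.001]
ft_force: [1.0, 0.0, -0.1]
grip_width: 0.0007
grip_force: 0.3
```

```bash
python3 -c "
from h import *
o=status.get_obs();print(o['position'],o['ft_force'],o['moment']); go(.459,.25,.165,88)"
```

```text
[0.46021836 0.29210365 0.16669029] [ 0.98173736  0.00556392 -0.0981065 ] [ 0.1070986  -0.13311767  0.0347619 ]
dpos [-0.0421  0.0002  0.0017] drot [-0.18 -0.01  0.04] rows 1.0109154772878024 0.025744698535723344
```

Request:
arm_command(
  delta_rot=[
    [0,0,0],
    [0,0,0],
    [0,0,0],
    [0,0,0],
    [0,0,0],
    [0,0,0],
    [0,0,0],
    [0,0,0],
    [0,0,0],
    [0,0,0],
    [0,0,0],
    [0,0,0],
  ],
  delta_pos=[
    [-0.011,0,0],
    [-0.022,0,0],
    [-0.033,0,0],
    [-0.0426,0,0.001],
    [-0.052,0,0.007],
    [-0.061,0,0.0135],
    [-0.0685,0,0.02],
    [-0.0753,0,0.027],
    [-0.082,0,0.035],
    [-0.0878,0,0.0437],
    [-0.093,0,0.053],
    [-0.0972,0,0.0624],
  ],
  gripper=[1,1,1,1,1,1,1,1,1,1,1,1],
)

```text
time: 14.8
position: [0.4564, 0.1947, 0.1031]
tool_rot: [0.719, 0.695, -0.001, -0.001]
ft_force: [-0.1, 0.1, -0.0]
grip_width: 0.0003
grip_force: 0.1
```

```bash
python3 -c "
from h import *
o=status.get_obs();print(o['position'],o['ft_force'],o['moment']); snap('scene','s6'); b=cv2.imread('pics/s6.png'); cv2.imwrite('pics/c6.png',cv2.resize(b[205:324,180:320],None,fx=4,fy=4,interpolation=cv2.INTER_CUBIC))"
```

```text
[0.45640518 0.19473299 0.10306922] [-0.0897761   0.07995973 -0.02412962] [-0.00183385 -0.10335258  0.00770143]
```

View pics/c6.png

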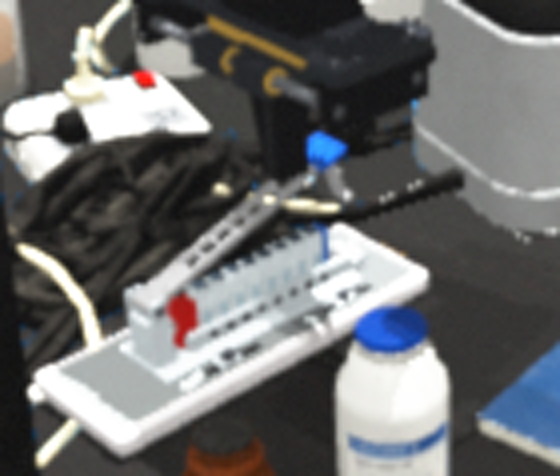

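The rail is at about 20°, with the blue pad at (325,150) and its catch hanging just past the strip's nose. The fingers are behind it.

Request:
arm_command(
  delta_rot=[
    [0,0,0],
    [0,0,0],
    [0,0,0],
    [0,0,0],
    [0,0,0],
    [0,0,0],
    [0,0,0],
    [0,0,0],
    [0,0,0],
    [0,0,0],
  ],
  delta_pos=[
    [-0.003,0,0.01],
    [-0.0065,0,0.021],
    [-0.0065,0,0.021],
    [-0.0065,0,0.005],
    [-0.02,0,0.005],
    [-0.0367,0,0.005],
    [-0.0367,0,0.01],
    [-0.0367,0,0.017],
    [-0.0367,0,0.023],
    [-0.0367,0,0.026],
  ],
  gripper=[1,1,1,1,1,1,1,1,1,1],
)

```text
time: 15.68
position: [0.4547, 0.1592, 0.0771]
tool_rot: [0.719, 0.695, -0.002, -0.002]
ft_force: [0.2, 0.6, -0.1]
grip_width: 0.0005
grip_force: 0.0
```

```bash
python3 -c "
from h import *
o=status.get_obs();print(o['position'],o['ft_force'],o['moment'])"
```

```text
[0.45473583 0.1591754  0.07710014] [ 0.22497391  0.58263571 -0.12769587] [-0.03778797 -0.12347427 -0.02537173]
```

Press down slowly onto the clip.

Request:
arm_command(
  delta_rot=[
    [0,0,0],
    [0,0,0],
    [0,0,0],
    [0,0,0],
    [0,0,0],
    [0,0,0],
    [0,0,0],
    [0,0,0],
  ],
  delta_pos=[
    [0,0,0.002],
    [0,0,0.004],
    [0,0,0.0055],
    [0,0,0.007],
    [0,0,0.0085],
    [0,0,0.01],
    [0,0,0.0115],
    [0,0,0.0115],
  ],
  gripper=[1,1,1,1,1,1,1,1],
)

```text
time: 16.35
position: [0.4552, 0.1588, 0.0664]
tool_rot: [0.719, 0.695, -0.001, -0.001]
ft_force: [0.5, 1.1, -0.0]
grip_width: 0.0001
grip_force: 0.0
```

```bash
python3 -c "
from h import *
o=status.get_obs();print(o['position'],o['ft_force'],o['moment'])"
```

```text
[0.45522594 0.15881007 0.06635882] [ 0.47081022  1.08070295 -0.01592307] [-0.041878   -0.09239146  0.03927497]
```

Request:
arm_command(
  delta_rot=[
    [0,0,0],
    [0,0,0],
    [0,0,0],
    [0,0,0],
    [0,0,0],
  ],
  delta_pos=[
    [0,0,0.001],
    [0,0,0.002],
    [0,0,0.003],
    [0,0,0.003],
    [0,0,0.003],
  ],
  gripper=[1,1,1,1,1],
)

```text
time: 16.77
position: [0.4555, 0.1588, 0.0644]
tool_rot: [0.719, 0.695, -0.001, -0.001]
ft_force: [-0.8, 0.3, 8.3]
grip_width: 0.0005
grip_force: 4.1
```

```bash
python3 -c "
from h import *
o=status.get_obs();print(o['position'],o['ft_force'],o['moment'])"
```

```text
[0.45552552 0.15876774 0.0644414 ] [-0.84725936  0.27383017  8.34842805] [-0.06230553  0.13854091 -0.01483529]
```

Request:
arm_command(
  delta_rot=[
    [0,0,0],
    [0,0,0],
    [0,0,0],
    [0,0,0],
    [0,0,0],
    [0,0,0],
    [0,0,0],
  ],
  delta_pos=[
    [0,0,-0.01],
    [0,0,-0.04],
    [0,0,-0.08],
    [0,0,-0.12],
    [0,0,-0.14],
    [0,0,-0.14],
    [0,0,-0.14],
  ],
  gripper=[1,1,1,1,1,1,1],
)

```text
time: 17.35
position: [0.4564, 0.1588, 0.2051]
tool_rot: [0.719, 0.695, 0.0, -0.0]
ft_force: [-0.7, -0.5, -0.1]
grip_width: 0.0006
grip_force: 0.0
```

```bash
python3 - <<'E'
from h import *
o=status.get_obs();print(o['position'],o['ft_force']); snap('scene','s7'); snap('wrist','w7')
b=cv2.imread('pics/s7.png');a=cv2.imread('pics/w7.png')
x=cv2.resize(a[0:300,220:420],None,fx=1.6,fy=1.6,interpolation=cv2.INTER_CUBIC)
y=cv2.resize(b[228:324,185:295],None,fx=4,fy=5,interpolation=cv2.INTER_CUBIC)
cv2.imwrite('pics/c7.png',np.hstack([x,y]))
E
```

```text
[0.45637576 0.15881258 0.20514397] [-0.74294024 -0.49746058 -0.06629874]
```

View pics/c7.png

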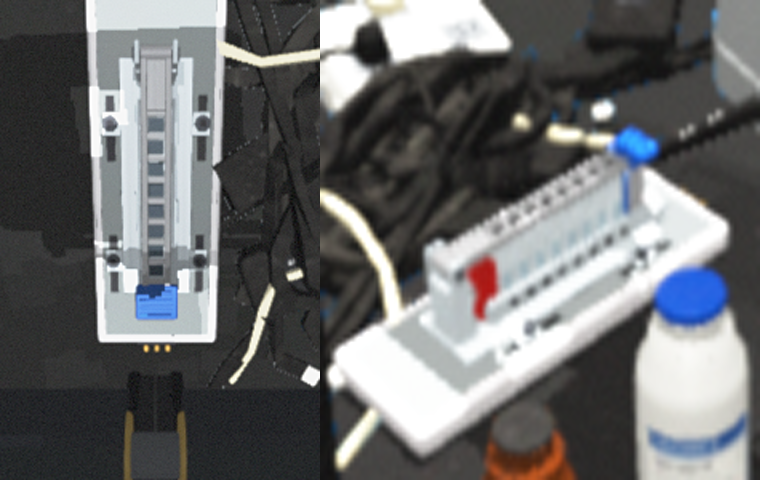

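The rail lies flat along the channel over the seated strip, with its blue pad down at (157,303) in the wrist view. The bottles have not moved, and the gripper is clear.

```bash
python3 -c "
from rig import robot
print(robot.hand_in())"
```

```text
the job is handed in; nothing more can be done
None
```

I loaded the strip with its blue nose against the stop and pressed the rail down until it stood solid at its shut height; I handed the job in with the gripper clear at about 17 s, and no verdict came back.

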